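# Clip the food box shut and slide it home under the low shelf

### The job

Press down all four side clips of the food box's lid, then slide the box, rear end first and handle outward, under the low wooden shelf until it presses firmly (a few newtons) against the stop hidden at the back; the handle then lies wholly under the board. Do not ram the shelf, and leave the other things where they stand.

Things in the scene. Friction and masses are not known exactly. Their poses are not given: they have to be found in the camera images.
- box_mid (a point): Middle of the loose white food box with grey lid, 28 above the table, at mid length. Body 116 long x 84 wide x 46 high; lid 124 x 92, its top 58 above the table; 102 wide over the shut clips. 0.4 to 0.65 kg, slides on the table. x runs along its length from the handle end (-x) to the plain rear end (lid edge at x = +62), y to its left, z up.
- handle_mid (a point): Grip point in the upright flat handle on the front (-x) end of the food box: 14 thick (along y), 34 high (10 to 44 above the table), reaching 18 farther out than this point (to box x = -100). This point: box x = -82, 27 above the table. Axes as the box's.
- rack: Low wooden shelf fixed on the table, open only at its front. Origin: middle of its front edge, at table height; x runs in under the board, y left, z up. Board 205 deep, underside 66 and top 78 above the table. Space between the side walls (12 thick): 114 wide.
- rack_mouth (a point): Middle of the board's lower front edge, 66 above the table; axes as the shelf's. A rigid back stop hides under the board, its face somewhere 172 to 182 behind this edge. Box with handle is 162 long: when home, the handle's end lies 10 to 20 inside the edge, so the last push needs a tool leaning back from the board, fingers reaching in under it.
- clip_front_left (a joint): Angle of the front left clip of the food box lid: a flap 34 wide, 4 thick, 24 long, on a stiff hinge (about 1 to 1.5 N at its end; it stays where it is left). 0 = shut, hanging flat down the box's side; 1.57 = straight out sideways; up to 2.3 = out and up. The hinge runs along the box's length at box x = -35, y = +49, 50 above the table.
- clip_front_right (a joint): Angle of the front right clip of the food box lid: a flap 34 wide, 4 thick, 24 long, on a stiff hinge (about 1 to 1.5 N at its end; it stays where it is left). 0 = shut, hanging flat down the box's side; 1.57 = straight out sideways; up to 2.3 = out and up. The hinge runs along the box's length at box x = -35, y = -49, 50 above the table.
- clip_rear_left (a joint): Angle of the rear left clip of the food box lid: a flap 34 wide, 4 thick, 24 long, on a stiff hinge (about 1 to 1.5 N at its end; it stays where it is left). 0 = shut, hanging flat down the box's side; 1.57 = straight out sideways; up to 2.3 = out and up. The hinge runs along the box's length at box x = +35, y = +49, 50 above the table.
- clip_rear_right (a joint): Angle of the rear right clip of the food box lid: a flap 34 wide, 4 thick, 24 long, on a stiff hinge (about 1 to 1.5 N at its end; it stays where it is left). 0 = shut, hanging flat down the box's side; 1.57 = straight out sideways; up to 2.3 = out and up. The hinge runs along the box's length at box x = +35, y = -49, 50 above the table.
- mug_mid (a point): Bystander: white mug with a handle, 95 high; the point is its middle, half-way up.
- tin_mid (a point): Bystander: small food tin, 57 across, 72 high; the point is its middle, half-way up.
- mustard_mid (a point): Bystander: squat glass jar with a lid, 57 across, 80 high; the point is its middle, half-way up.
- glass_mid (a point): Bystander: clear drinking glass, 81 across, 91 high; the point is its middle, half-way up.
Things that resemble listed ones, but are neither listed nor needed, are in the scene too. Leave any green look-alike of the part that bears box_mid alone.

How it is judged (in metres and radians):
On the way, in this order (a step that is already met when the one before it is completed fails the run):
1. all four clips are shut while the box is still in front of the shelf (value of joint each of clip_front_left, clip_front_right, clip_rear_left, clip_rear_right below 0.15 rad and x of box_mid in the frame of rack below 0 m), for 0.1 s.
2. the box, deep under the shelf, is pressed against the stop (over 2.5 N) (x of box_mid in the frame of rack above 0.1075 m and y of box_mid in the frame of rack between -0.009 and 0.009 m and angle between the x axis of box_mid and the x axis of rack, either way round below 0.09 rad and contact force between food_box and rack above 2.5 N), for 0.1 s.
At the end, for the whole second after the job is handed in: The box rests on the table under the shelf, handle outward, its middle more than 107.5 mm behind the shelf's front edge (after having been pressed against the stop), within 9 mm of the shelf's centre line and 0.09 rad of its direction, all four clips shut (under 0.15 rad), at rest (x of box_mid in the frame of rack above 0.1075 m and y of box_mid in the frame of rack between -0.009 and 0.009 m and angle between the x axis of box_mid and the x axis of rack, either way round below 0.09 rad and value of joint each of clip_front_left, clip_front_right, clip_rear_left, clip_rear_right below 0.15 rad and height (world z) of box_mid below 0.032 m and linear speed of food_box below 0.01 m/s); the robot touches nothing.
It fails at once if the box is rammed against the shelf or its stop (over 50 N) (contact force between food_box and rack above 50 N).
It fails at once if a bystander is moved by more than 25 mm (distance of any of mug_mid, tin_mid, mustard_mid, glass_mid from where it was at the start of the episode above 0.025 m).
It also fails if it takes over 67 s, if anything falls off the work surface, if the arm or the gripper's body presses on something with over 40 N, if the wrist force passes 120 N, or if a joint passes its speed limit or range.

### The arm

A 6-joint arm with a two-finger parallel gripper is mounted at the origin on a cart in front of the work surface, level with it; the furniture and walls round the work are solid. World frame = base frame: x ahead of the robot, y to its left, z up, the work surface at z = 0. Lengths are in mm, angles in rad, forces in N, time in s.
With the tool pointing down it reaches from about 375 to 925 mm from the base axis. Payload 5.7 kg.
Tool frame: the origin (TCP) lies on the centre line of the jaws, within the pads' length; the fingertips stand 17 mm ahead of it and the grasp point (between the pads) lies 2 mm behind it; z points along the fingers, y is the line along which they close (so a half turn about z gives the same grasp; the last joint's range is limited). The gripper opens to 85 mm and grips with 20 to 120 N. Pads are 22 mm wide; open, the fingers measure 114 mm over their backs; the gripper's body (76 mm by 85 mm) begins 54 mm behind the grasp point. The pads swing forward as they close: fully open they stand 13 mm farther back than shut.
Start: joints at [-1.402, 0.359, 1.51, -0, 1.272, -0.115], TCP at [167.989, -575.973, 248.267] pointing down, gripper open.
Joint ranges: [-2.97, 2.97], [-1.01, 2.36], [0.21, 2.38], [-0.96, 4.11], [0.2, 2.71], [-2.98, 2.98]. Speed limits (rad/s): [2.39, 2.39, 3.14, 3.14, 3.14, 3.14].

### API

Orientations are given as a unit quaternion [x, y, z, w].
In Python, from cell import status, grab_frame, workorder gives the robot as it stands.
- The arm moves only by the shell command python3 -m pendant 'ROWS' [OPENING] [FORCE]. ROWS is JSON, a list of rows, each a list of 4 numbers: the shift along the tool's x, y, z in mm, then the turn about the tool's z in rad. A call has exactly 8 rows; each row shifts and turns the commanded pose from where the row before left it, along the tool's axes as they then stand; what a row does not reach is not made up. A row lasts 1/10 s, in which the tool goes at most 50 mm and 8.59 degrees, less where a joint would pass 70% of its speed; a pose out of reach is approached as far as the arm can. A call is refused whole if a number of a shift passes 50 or a number of a turn 0.15, either way. A call with a gripper value outside its range is refused whole. OPENING is the finger opening in mm, from 0 to 85.4, set as the call begins (- or left out, the last holds). The fingers move at their own pace and stop on an object; FORCE is the grip in N (left out, the last holds). Time passes only in rows, so rows that do not move let the fingers close, or fill a call up. It gives the time, the measured TCP pose, the force, the opening and the grip force at its end, in the units of the state.
- status.get_obs(): the state, without advancing time (a new reading comes with each control period).
- grab_frame(name): name is "scene" or "top"; returns a dict with "pixels" (384x512x3 uint8, red, green, blue), "K" (3x3 intrinsics, pixels), "R" (3x3) and "t" (3): a world point X has camera coordinates R X + t. Camera axes: x right, y down, z forward; pixel columns grow to the right and rows downward; lengths in mm; the calibration is good to about 2 mm. A picture is of the moment at which its call begins. There is no depth.
- workorder.hand_in(): hands the job in; it is judged then, once.
The state is a dict: "t": time; "joints": joint angles; "dq": joint speeds; "joint_torque": joint torques, N m; "tool_pos": TCP position; "tcp_rot": TCP orientation; "ft_force": force on the tool from outside, world axes, zero at the start; "ft_torque": the same for the moment, N m; "finger_gap": finger opening in mm; "grasp_force": force on a finger pad.
Only numpy, scipy, OpenCV 4.12 (cv2) and the standard library are available. Lean on these libraries where they do the work, as an engineer would, in place of code of your own. Each camera call takes 0.05 s, during which the arm holds its last target. There are 200 camera calls.

## Working session

There is one attempt and no reset: what is moved stays moved. The work goes in short steps, Python scripts to look and compute and a shell command to move; the robot and the scene stay as the last step left them, time stands still between calls to the robot, and variables do not carry over. Pictures are saved under pics/ and viewed, at most 10 in all, crops included, and the job is handed in when it is done.

```bash
ls; mkdir -p pics; cat > h.py <<'E'
import numpy as np, cv2
from cell import status, grab_frame, workorder
def shot(n,f):
    d=grab_frame(n); cv2.imwrite(f'pics/{f}.png',d['pixels'][:,:,::-1]); np.savez(f'pics/{f}.npz',**d); return d
def load(f): return np.load(f'pics/{f}.npz')
def ray(d,u,v,z):
    r=d['R'].T@np.linalg.inv(d['K'])@np.array([u,v,1.]); c=-d['R'].T@d['t']; return c+r*(z-c[2])/r[2]
def proj(d,X):
    p=d['K']@(d['R']@np.array(X,float)+d['t']); return p[:2]/p[2]
E
python3 - <<'E'
from h import *
for n in('scene','top'):
    d=shot(n,n+'0'); print(n,d['K'].tolist(),(-d['R'].T@d['t']).round(),d['R'].round(2).tolist())
o=status.get_obs(); print(o)
E
```

```text
pics
scene [[446.3963240444259, 0.0, 251.9988525514583], [0.0, 446.3963240444259, 192.48752558505805], [0.0, 0.0, 1.0]] [-139.  638.  936.] [[-0.7, -0.72, -0.01], [-0.48, 0.47, -0.74], [0.53, -0.51, -0.67]]
top [[371.2718702929918, 0.0, 255.9335531348848], [0.0, 371.2718702929918, 196.60042882448002], [0.0, 0.0, 1.0]] [ 465.  -47. 1111.] [[0.01, -1.0, -0.0], [-1.0, -0.01, -0.09], [0.09, 0.0, -1.0]]
{'t': 0.1, 'joints': array([-1.40210069e+00,  3.59486253e-01,  1.51133219e+00, -9.74924272e-06,
        1.27250074e+00, -1.15095571e-01]), 'dq': array([ 7.36430838e-04, -2.03481534e-03, -1.75846822e-03, -3.05091353e-05,
        1.50233908e-03,  2.79351922e-04]), 'joint_torque': array([ 1.01498224e-04, -5.28653562e+01, -2.79346722e+01, -8.18722719e-05,
        5.05679345e-03,  1.57215527e-05]), 'tool_pos': array([ 167.89073778, -575.41813404,  247.50285812]), 'tcp_rot': array([ 9.89949126e-01,  1.41421292e-01, -2.77890803e-05, -8.62825573e-04]), 'ft_force': array([-0.21420904, -0.8514023 , -0.25594388]), 'ft_torque': array([ 0.00079722,  0.04276918, -0.03006326]), 'grasp_force': 0.0, 'finger_gap': 85.3157167855905}
```

View pics/scene0.png

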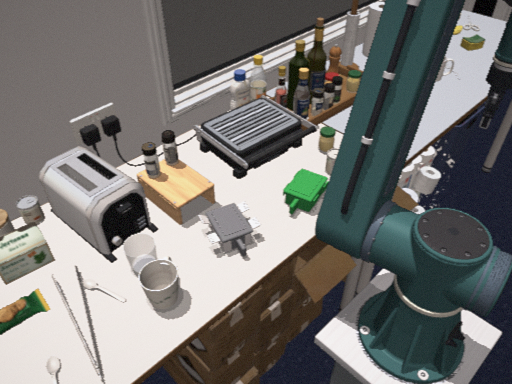

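View pics/top0.png

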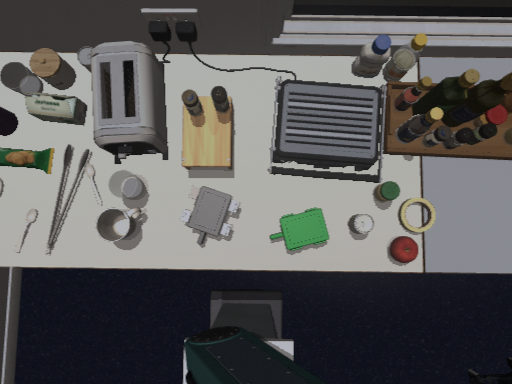

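The shelf, with two shakers standing on it, is at top (208,132). The box is at top (210,212), with its handle at (203,238) and all four clips out. The green look-alike is at (303,229). Next I'll enlarge both views.

```bash
python3 - <<'E'
from h import *
a=cv2.imread('pics/scene0.png')[140:262,110:275]; b=cv2.imread('pics/top0.png')[85:250,165:255]
cv2.imwrite('pics/c1.png',cv2.resize(a,None,fx=4.8,fy=4.8,interpolation=2))
cv2.imwrite('pics/c2.png',cv2.resize(b,None,fx=3.6,fy=3.6,interpolation=2))
E
```

```text
(no output)
```

View pics/c1.png

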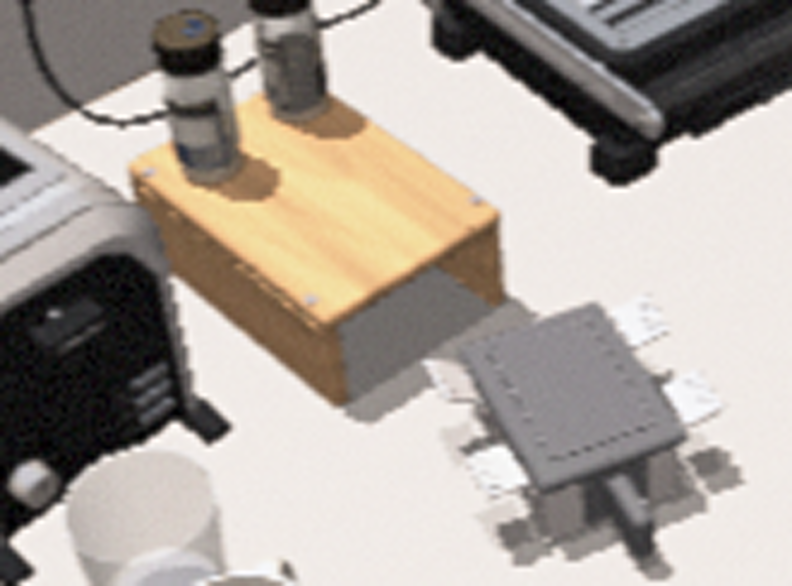

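View pics/c2.png

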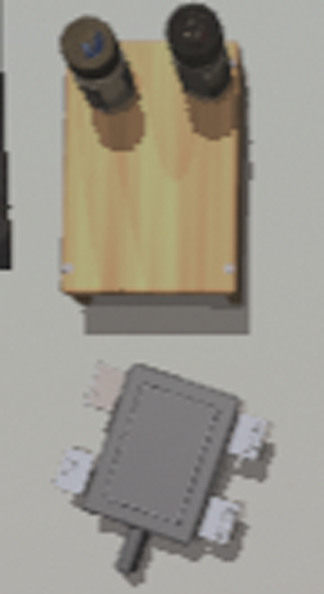

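The crops show the board's front corners at scene (179,208) and (214,184). The lid corners are at scene (206,213), (234,204), (253,231) and (224,241). All four clips stick out sideways or upward.

```bash
python3 - <<'E'
from h import *
S=load('scene0');T=load('top0')
def pts(d,L,s,o,z): return np.array([ray(d,u/s+o[0],v/s+o[1],z) for u,v in L])
def quad(P,n):
    print(n,P[:,:2].round(1).tolist()); c=P.mean(0)[:2]
    e=(P[0]-P[3]+P[1]-P[2])[:2]; f=(P[0]-P[1]+P[3]-P[2])[:2]
    print('  c',c.round(1),'len',np.linalg.norm(e)/2,'wid',np.linalg.norm(f)/2,'yaw',np.arctan2(e[1],e[0]),np.arctan2(-f[0],f[1]))
oS=(110-.4,140-.4);oT=(165-.36,85-.36)
# order rear-left, rear-right, front-right, front-left
quad(pts(S,[(463,352),(597,305),(685,435),(548,485)],4.8,oS,57),'lid S')
quad(pts(T,[(135,365),(241,400),(190,543),(83,507)],3.6,oT,57),'lid T')
print('board S',pts(S,[(330,325),(499,213),(130,172)],4.8,oS,78)[:,:2].round(1).tolist())
quad(pts(T,[(66,41),(240,41),(237,293),(62,291)],3.6,oT,78),'board T')
# clip tips, top view, and bystanders
print('handle end S',ray(S,650/4.8+oS[0],535/4.8+oS[1],44)[:2],'T',ray(T,128/3.6+oT[0],570/3.6+oT[1],44)[:2])
# lid mask
for n,d,z,box in(('S',S,57,(195,195,265,250)),('T',T,57,(180,180,240,240))):
    im=d['pixels'];hsv=cv2.cvtColor(im,cv2.COLOR_RGB2HSV)
    x0,y0,x1,y1=box
    c=hsv[y0:y1,x0:x1]; m=((c[...,2]<135)&(c[...,2]>60)&(c[...,1]<60)).astype(np.uint8)
    m=cv2.morphologyEx(m,cv2.MORPH_OPEN,np.ones((9,9),np.uint8))
    k=max(cv2.findContours(m,0,2)[0],key=cv2.contourArea)[:,0]
    W=np.array([ray(d,u+x0,v+y0,z)[:2] for u,v in k],np.float32); print(n,cv2.minAreaRect(W))
for n,u,v,z in(('mug',113,225,95),('steel?',131,187,70)):print(n,ray(T,u,v,z)[:2])
E
```

```text
lid S [[587.7, 115.4], [562.2, 33.0], [450.0, 69.3], [475.9, 148.6]]
  c [518.9  91.6] len 117.32552107683227 wid 84.84981860903252 yaw -0.30077614661659674 -0.30808468015927376
lid T [[590.6, 109.5], [563.8, 24.8], [450.6, 62.6], [477.6, 147.4]]
  c [520.7  86.1] len 119.25753168737677 wid 88.94271985330636 yaw -0.3232018798705768 -0.3075182408622794
board S [[641.2, 168.3], [647.4, 34.9], [838.9, 173.5]]
board T [[847.1, 168.2], [848.9, 29.7], [645.9, 28.1], [645.6, 165.1]]
  c [746.9  97.8] len 202.23835496320834 wid 137.7643608892344 yaw 0.011784746553708491 0.007177704722349497
handle end S [419.17734655 125.91900101] T [428.48000587 112.64877198]
S ((621.9829711914062, 105.19618225097656), (34.44511032104492, 62.70314025878906), 51.130409240722656)
T ((515.1357421875, 84.33055877685547), (105.47077178955078, 134.146240234375), 73.16024780273438)
mug [475.77508015 344.44749792]
steel? [583.66337156 308.43298122]
```

Box centre is about (519.5, 88) with yaw about -0.31. The rack origin is about (644, 99) with yaw about 0.015. The calibration bias looks the same for both, so it cancels. I'll turn the tool so its closing line runs along the box. Then I'll straddle both clips of one side with the fingers about 56 mm apart.

```bash
python3 -m pendant '[[0,0,0,-0.14],[0,0,0,-0.14],[0,0,0,-0.14],[0,0,0,-0.14],[0,0,0,-0.14],[0,0,0,-0.14],[0,0,0,-0.14],[0,0,0,0]]' 56
python3 -m pendant '[[48,8,0,0],[48,8,0,0],[48,8,0,0],[48,8,0,0],[48,8,0,0],[48,8,0,0],[48,8,0,0],[48,8,0,0]]'
python3 -m pendant '[[48,8,0,0],[48,8,0,0],[48,8,0,0],[48,8,0,0],[48,8,10,0],[48,8,20,0],[48,8,20,0],[30,0,20,0]]'
python3 - <<'E'
from h import *
from scipy.spatial.transform import Rotation as R
o=status.get_obs();print(o['tool_pos'],R.from_quat(o['tcp_rot']).as_matrix().round(3).tolist(),o['joints'].round(2))
E
```

```text
t: 0.9
tool_pos: [167.9, -575.6, 247.8]
tcp_rot: [0.807, 0.591, 0.0, -0.0]
ft_force: [0.7, -0.0, 0.4]
finger_gap: 56.1
grasp_force: 0.0
t: 1.7
tool_pos: [345.4, -227.4, 248.4]
tcp_rot: [0.808, 0.589, 0.0, 0.0]
ft_force: [1.1, 0.8, 0.0]
finger_gap: 55.9
grasp_force: 0.0
t: 2.5
tool_pos: [508.8, 101.2, 179.8]
tcp_rot: [0.808, 0.59, 0.001, 0.0]
ft_force: [0.3, -0.7, 0.6]
finger_gap: 56.2
grasp_force: 0.0
[508.80964463 101.23585691 179.84795005] [[0.305, 0.952, 0.002], [0.952, -0.305, 0.001], [0.001, 0.002, -1.0]] [0.06 0.32 1.77 0.   1.05 0.37]
```

```bash
cat >> h.py <<'E'
from scipy.spatial.transform import Rotation as Rot
def go(X):
    o=status.get_obs(); M=Rot.from_quat(o['tcp_rot']).as_matrix(); print('pos',o['tool_pos'].round(1),'F',o['ft_force'].round(1),'shift',(M.T@(np.array(X)-o['tool_pos'])).round(1),'toolx yaw',np.arctan2(M[1,0],M[0,0]).round(3),'tilt z',M[:,2].round(2))
E
python3 -m pendant '[[15,4,0,0],[15,4,10,0],[15,4,10,0],[14,2,10,0],[0,0,20,0],[0,0,20,0],[0,0,5,0],[0,0,0,0]]'
python3 - <<'E'
from h import *
go([540.2,152.8,107])
d=shot('scene','s1'); t=shot('top','t1')
a=cv2.resize(d['pixels'][130:270,150:290,::-1],None,fx=2.85,fy=4.2*2.85/4.2,interpolation=2)
b=cv2.resize(t['pixels'][170:250,165:260,::-1],None,fx=4.2,fy=4.2,interpolation=2)
h=max(a.shape[0],b.shape[0]); o=np.zeros((h,a.shape[1]+b.shape[1],3),np.uint8); o[:a.shape[0],:a.shape[1]]=a;o[:b.shape[0],a.shape[1]:]=b
print(o.shape);cv2.imwrite('pics/c3.png',o)
E
```

```text
t: 3.3
tool_pos: [537.5, 150.0, 104.5]
tcp_rot: [0.807, 0.59, -0.001, -0.0]
ft_force: [-0.5, -0.9, -0.4]
finger_gap: 56.1
grasp_force: 0.0
pos [537.5 150.  104.5] F [-0.5 -0.9 -0.4] shift [ 3.5  1.8 -2.5] toolx yaw 1.263 tilt z [-0. -0. -1.]
(399, 798, 3)
```

View pics/c3.png

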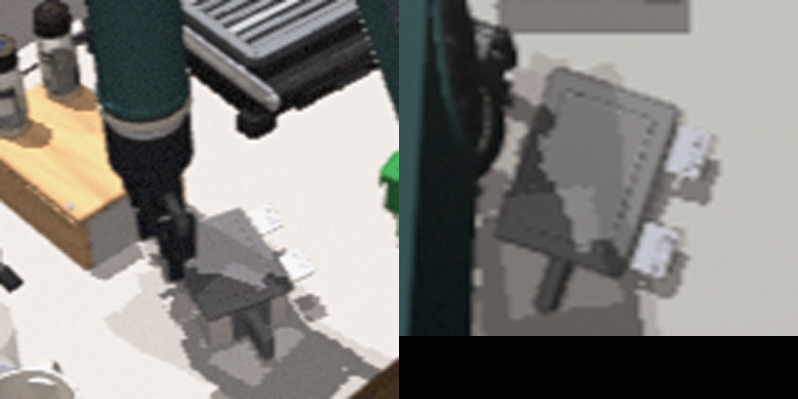

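The fingers stand over the two left clips. I'll move 3 mm outward and then descend.

```bash
python3 -m pendant '[[3,1,4,0],[0,0,8,0],[0,0,8,0],[0,0,8,0],[0,0,8,0],[0,0,8,0],[0,0,0,0],[0,0,0,0]]'
python3 -m pendant '[[0,0,8,0],[0,0,8,0],[0,0,7,0],[-2,0,0,0],[-2,0,0,0],[0,0,0,0],[0,0,0,0],[0,0,0,0]]'
```

```text
t: 4.2
tool_pos: [539.3, 152.8, 60.8]
tcp_rot: [0.807, 0.591, -0.001, -0.0]
ft_force: [-1.0, -0.5, 0.4]
finger_gap: 56.1
grasp_force: 0.0
t: 5.0
tool_pos: [538.4, 148.9, 38.4]
tcp_rot: [0.807, 0.591, -0.0, 0.0]
ft_force: [-0.3, -0.9, -0.5]
finger_gap: 56.2
grasp_force: 0.0
```

```bash
python3 -m pendant '[[-1,0,0,0],[-1,0,0,0],[-1,0,0,0],[-1,0,0,0],[-1,0,0,0],[-1,0,0,0],[0,0,0,0],[0,0,0,0]]'; python3 - <<'E'
from h import *
go([537,146,38])
t=shot('top','t2');d=shot('scene','s2')
a=cv2.resize(d['pixels'][150:270,160:270,::-1],None,fx=3.6,fy=3.6,interpolation=2)
b=cv2.resize(t['pixels'][170:260,165:260,::-1],None,fx=4,fy=4,interpolation=2)
h=max(a.shape[0],b.shape[0]); o=np.zeros((h,a.shape[1]+b.shape[1],3),np.uint8); o[:a.shape[0],:a.shape[1]]=a;o[:b.shape[0],a.shape[1]:]=b
cv2.imwrite('pics/c4.png',o)
E
```

```text
t: 5.8
tool_pos: [536.8, 143.3, 38.3]
tcp_rot: [0.807, 0.591, -0.0, 0.0]
ft_force: [0.5, 1.6, -0.5]
finger_gap: 55.9
grasp_force: 0.7
pos [536.8 143.3  38.3] F [ 0.5  1.6 -0.5] shift [ 2.6 -0.7  0.3] toolx yaw 1.264 tilt z [-0. -0. -1.]
```

View pics/c4.png

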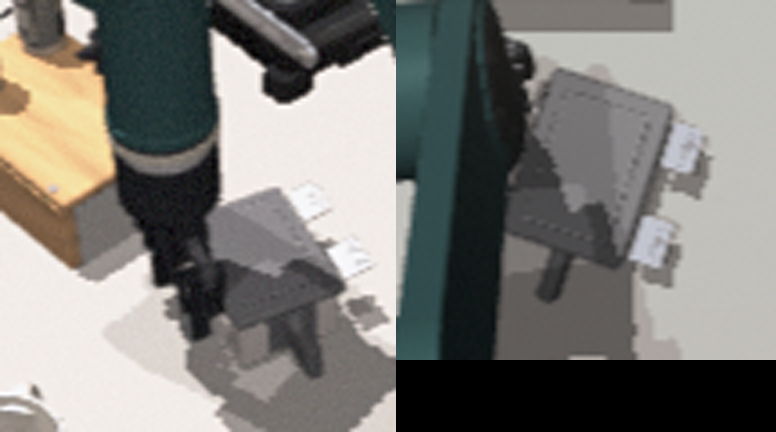

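```bash
python3 -m pendant '[[3,0,0,0],[3,0,0,0],[0,0,-20,0],[0,0,-50,0],[20,0,-50,0],[50,0,-20,0],[50,0,0,0],[0,0,0,0]]'; python3 - <<'E'
from h import *
t=shot('top','t3');d=shot('scene','s3')
a=cv2.resize(d['pixels'][190:265,180:270,::-1],None,fx=6,fy=6,interpolation=2)
b=cv2.resize(t['pixels'][180:250,185:245,::-1],None,fx=4.3,fy=4.3,interpolation=2)
h=max(a.shape[0],b.shape[0]); o=np.zeros((h,a.shape[1]+b.shape[1],3),np.uint8); o[:a.shape[0],:a.shape[1]]=a;o[:b.shape[0],a.shape[1]:]=b
cv2.imwrite('pics/c5.png',o);print(o.shape);go([0,0,0])
E
```

```text
t: 6.7
tool_pos: [576.0, 264.4, 175.1]
tcp_rot: [0.806, 0.592, 0.003, 0.0]
ft_force: [0.3, 0.4, -0.2]
finger_gap: 55.9
grasp_force: 0.0
(450, 798, 3)
pos [573.  259.7 173. ] F [-0.1 -0.2  0.4] shift [-419.4 -468.7  173.5] toolx yaw 1.266 tilt z [-0. -0. -1.]
```

View pics/c5.png

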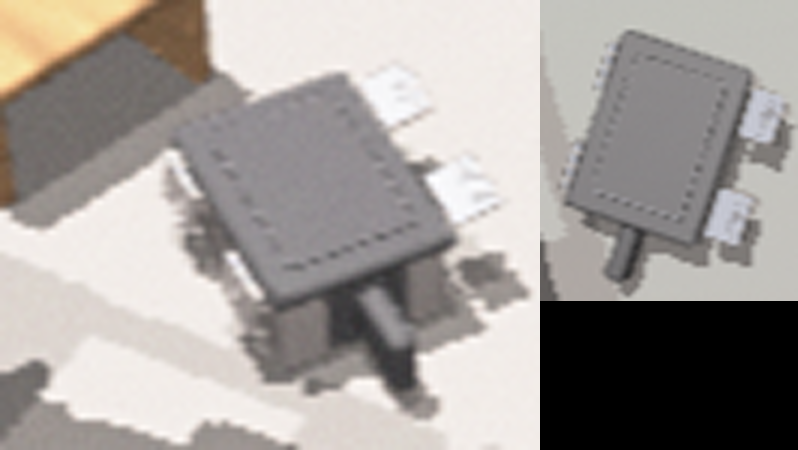

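The left clips now hang down, perhaps with a small gap, and the right ones are still out. I'll re-measure the lid.

```bash
cat >> h.py <<'E'
def quad(d,L,s,o,z=57):
    P=np.array([ray(d,(u)/s+o[0]-.45,(v)/s+o[1]-.45,z) for u,v in L]); c=P.mean(0)[:2]
    e=(P[0]-P[3]+P[1]-P[2])[:2]; f=(P[0]-P[1]+P[3]-P[2])[:2]
    print('c',c.round(1),'len',np.linalg.norm(e)/2,'wid',np.linalg.norm(f)/2,'yaw',np.arctan2(e[1],e[0]),np.arctan2(-f[0],f[1])); return c
E
python3 - <<'E'
from h import *
S=load('s3');T=load('t3')
a=quad(T,[(622-540,32),(752-540,72),(695-540,245),(566-540,203)],4.3,(185,180))
b=quad(S,[(176,138),(345,72),(455,240),(278,300)],6,(180,190))
c=(a+b)/2;y=-.31;print(c); print('right side hover', c-74*np.array([-np.sin(y),np.cos(y)])); go([*(c-74*np.array([-np.sin(y),np.cos(y)])),120])
E
```

```text
c [518.  79.] len 119.29505469724448 wid 90.05009161673975 yaw -0.2942157962718296 -0.2924258292114616
c [516.2  83.7] len 117.52371809291581 wid 87.35040103184318 yaw -0.3148131165218272 -0.2984966567582301
[517.13473219  81.36728058]
right side hover [494.56039309  10.89459641]
pos [573.  259.7 173. ] F [-0.1 -0.2  0.4] shift [-2.608e+02 -2.000e-01  5.320e+01] toolx yaw 1.266 tilt z [-0. -0. -1.]
```

```bash
python3 -m pendant '[[-45,0,0,0],[-45,0,0,0],[-45,0,0,0],[-45,0,0,0],[-45,0,10,0],[-30,0,20,0],[0,0,20,0],[0,0,0,0]]'; python3 - <<'E'
from h import *
c=np.array([517.1,81.4]);y=-.3;X=c-68*np.array([-np.sin(y),np.cos(y)]);go([*X,60])
E
```

```text
t: 7.6
tool_pos: [492.5, 14.1, 121.0]
tcp_rot: [0.808, 0.589, -0.003, -0.002]
ft_force: [-1.2, 0.1, 0.4]
finger_gap: 56.0
grasp_force: 0.0
pos [492.5  14.1 121. ] F [-1.2  0.1  0.4] shift [ 3.7  3.9 61. ] toolx yaw 1.261 tilt z [-0.01  0.   -1.  ]
```

```bash
python3 -m pendant '[[3,4,15,0],[0,0,15,0],[0,0,10,0],[0,0,10,0],[0,0,10,0],[0,0,10,0],[0,0,10,0],[0,0,3,0]]'
python3 -m pendant '[[2,0,0,0],[2,0,0,0],[1,0,0,0],[1,0,0,0],[1,0,0,0],[1,0,0,0],[1,0,0,0],[1,0,0,0]]'
```

```text
t: 8.4
tool_pos: [500.7, 17.2, 39.7]
tcp_rot: [0.807, 0.591, -0.0, -0.0]
ft_force: [-1.0, -2.2, 2.9]
finger_gap: 55.7
grasp_force: 1.2
t: 9.2
tool_pos: [504.2, 26.9, 40.4]
tcp_rot: [0.807, 0.591, 0.0, 0.0]
ft_force: [0.1, -2.5, 0.1]
finger_gap: 56.1
grasp_force: 1.3
```

Force is about 2.5 N: the box slides at roughly the force the clips need. Quick taps will use the box's inertia to shut them fully.

```bash
python3 -m pendant '[[-25,-4,0,0],[0,0,0,0],[36,0,0,0],[0,0,0,0],[-15,0,0,0],[-15,0,0,0],[0,0,-50,0],[0,0,-50,0]]'
python3 -m pendant '[[-20,0,-30,0],[-50,0,0,0],[-50,0,0,0],[-50,0,0,0],[0,0,0,0],[0,0,0,0],[0,0,0,0],[0,0,0,0]]'; python3 - <<'E'
from h import *
t=shot('top','t4');d=shot('scene','s4')
a=cv2.resize(d['pixels'][180:265,170:275,::-1],None,fx=4.5,fy=4.5,interpolation=2)
b=cv2.resize(t['pixels'][180:250,180:245,::-1],None,fx=5,fy=5,interpolation=2)
h=max(a.shape[0],b.shape[0]); o=np.zeros((h,a.shape[1]+b.shape[1],3),np.uint8); o[:a.shape[0],:a.shape[1]]=a;o[:b.shape[0],a.shape[1]:]=b
cv2.imwrite('pics/c6.png',o);print(o.shape,a.shape);go([0,0,0])
E
```

```text
t: 10.0
tool_pos: [491.9, 8.2, 139.6]
tcp_rot: [0.808, 0.59, -0.002, -0.002]
ft_force: [1.5, 1.1, -0.3]
finger_gap: 55.6
grasp_force: 0.0
t: 10.8
tool_pos: [443.0, -151.0, 170.1]
tcp_rot: [0.807, 0.591, 0.0, -0.0]
ft_force: [0.3, -0.5, -0.6]
finger_gap: 56.1
grasp_force: 0.0
(382, 797, 3) (382, 472, 3)
pos [ 443.3 -150.9  170.2] F [ 0.1 -0.1 -0.6] shift [  10.8 -468.1  170.3] toolx yaw 1.266 tilt z [-0.  0. -1.]
```

View pics/c6.png

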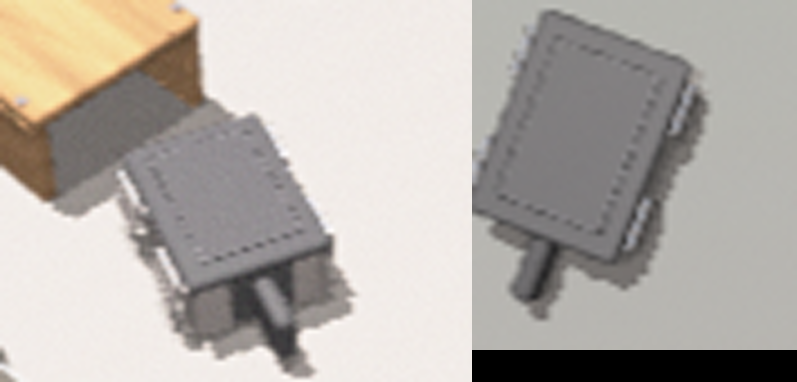

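Both right clips now hang down too. I'll measure from the top view how far each flap stands out beyond the lid edge. It should be about 5 mm when shut.

```bash
cat >> h.py <<'E'
def prof(T,c,yaw):
    g=cv2.cvtColor(T['pixels'],cv2.COLOR_RGB2GRAY).astype(np.float32)
    for n,bx,s in(('FL',-35,1),('RL',35,1),('FR',-35,-1),('RR',35,-1),('midL',0,1),('midR',0,-1)):
        row=[]
        for y in np.arange(38,66,2.):
            v=[]
            for x in np.linspace(bx-10,bx+10,9):
                X=c+np.array([np.cos(yaw)*x-np.sin(yaw)*y*s,np.sin(yaw)*x+np.cos(yaw)*y*s])
                p=proj(T,[*X,48]); v.append(cv2.getRectSubPix(g,(1,1),(float(p[0]),float(p[1])))[0,0])
            row.append(int(np.mean(v)))
        print(n,row)
E
python3 - <<'E'
from h import *
S=load('s4');T=load('t4')
a=quad(T,[(73,10),(220,62),(145,260),(3,208)],5,(180,180))
b=quad(S,[(125,162),(256,116),(330,238),(190,290)],4.5,(170,180))
prof(T,a,-.33)
E
```

```text
c [532.1 109.4] len 119.64371376756483 wid 87.79403669055962 yaw -0.32529865965428706 -0.33115517472477635
c [529.6 116.3] len 115.02940741426895 wid 89.43579303230315 yaw -0.3448241423593313 -0.3036639681200541
FL [115, 120, 123, 121, 117, 118, 138, 160, 170, 171, 177, 182, 182, 182]
RL [123, 127, 127, 123, 118, 130, 152, 168, 171, 178, 182, 182, 182, 182]
FR [118, 100, 91, 121, 142, 125, 92, 83, 92, 106, 123, 146, 167, 179]
RR [127, 119, 101, 100, 131, 141, 118, 93, 92, 103, 116, 133, 156, 173]
midL [118, 124, 125, 122, 119, 132, 156, 177, 182, 182, 181, 181, 182, 182]
midR [124, 110, 88, 76, 80, 89, 96, 105, 113, 124, 141, 156, 169, 177]
```

Close to shut, but the image can't settle it at the 0.15 rad limit. I'll tap the left side too, as it has only been pushed slowly, and tap again on the right if needed.

```bash
python3 -m pendant '[[48,0,0,0],[48,0,0,0],[48,0,0,0],[48,0,0,0],[48,0,0,0],[48,0,0,0],[48,0,0,0],[30,4,0,0.02]]'; python3 - <<'E'
from h import *
c=np.array([531,112.]);y=-.325;X=c+82*np.array([-np.sin(y),np.cos(y)]);go([*X,38])
E
```

```text
t: 11.7
tool_pos: [557.4, 200.4, 170.2]
tcp_rot: [0.812, 0.584, 0.0, -0.0]
ft_force: [-0.2, -0.4, -0.9]
finger_gap: 55.9
grasp_force: 0.0
pos [557.4 200.4 170.2] F [-0.2 -0.4 -0.9] shift [-10.3   3.2 132.2] toolx yaw 1.248 tilt z [ 0.  0. -1.]
```

```bash
python3 -m pendant '[[0,3,30,0],[0,0,40,0],[0,0,40,0],[0,0,22,0],[0,0,0,0],[-40,0,0,0],[0,0,0,0],[20,0,0,0]]'
python3 -m pendant '[[15,0,-20,0],[10,0,-50,0],[50,0,-50,0],[50,0,0,0],[0,0,0,0],[0,0,0,0],[0,0,0,0],[0,0,0,0]]'; python3 - <<'E'
from h import *
t=shot('top','t5');d=shot('scene','s5')
a=cv2.resize(d['pixels'][180:265,170:275,::-1],None,fx=4.5,fy=4.5,interpolation=2)
b=cv2.resize(t['pixels'][180:250,180:245,::-1],None,fx=5,fy=5,interpolation=2)
h=max(a.shape[0],b.shape[0]); o=np.zeros((h,a.shape[1]+b.shape[1],3),np.uint8); o[:a.shape[0],:a.shape[1]]=a;o[:b.shape[0],a.shape[1]:]=b
cv2.imwrite('pics/c7.png',o);go([0,0,0])
E
```

```text
t: 12.5
tool_pos: [553.5, 174.7, 39.5]
tcp_rot: [0.813, 0.582, -0.0, 0.0]
ft_force: [0.7, -0.0, 0.2]
finger_gap: 56.1
grasp_force: 0.0
t: 13.3
tool_pos: [588.5, 279.1, 142.4]
tcp_rot: [0.813, 0.582, -0.001, -0.0]
ft_force: [-0.5, -0.1, -0.1]
finger_gap: 55.9
grasp_force: 0.0
pos [588.9 279.  142.4] F [-1.3 -0.1  0.3] shift [-453.8 -467.4  143.2] toolx yaw 1.243 tilt z [-0. -0. -1.]
```

View pics/c7.png

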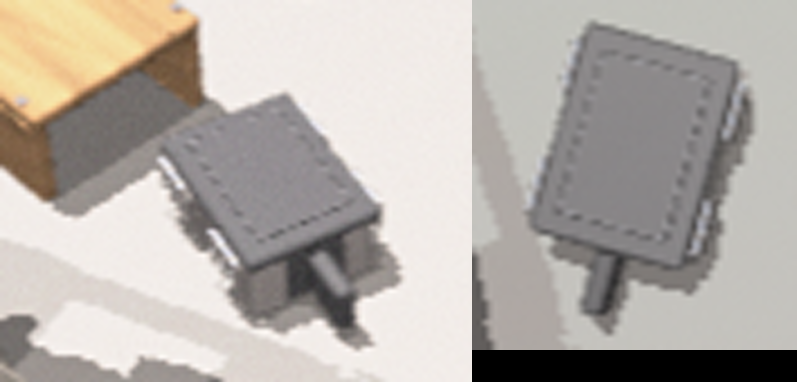

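The left clips lie tight against the box now (c6 to c7), and the right ones look thin too. I'll check the numbers.

```bash
python3 - <<'E'
from h import *
S=load('s5');T=load('t5')
a=quad(T,[(592-472,22),(738-472,62),(683-472,265),(533-472,227)],5,(180,180))
b=quad(S,[(158,150),(287,94),(382,213),(248,266)],4.5,(170,180))
prof(T,a,-.275)
E
```

```text
c [527.4  78.5] len 120.27367446236278 wid 87.28805453354683 yaw -0.24886531001414314 -0.24410677416436816
c [524.1  85.9] len 117.33617569438351 wid 91.17225765427091 yaw -0.23299862291970438 -0.2409633973835968
FL [132, 133, 131, 121, 119, 143, 174, 190, 190, 190, 188, 186, 183, 180]
RL [132, 136, 136, 133, 122, 126, 151, 179, 189, 189, 194, 195, 194, 194]
FR [134, 128, 111, 98, 129, 153, 143, 113, 102, 117, 132, 158, 180, 192]
RR [136, 123, 107, 122, 152, 147, 122, 108, 119, 135, 155, 175, 188, 194]
midL [132, 135, 134, 131, 134, 152, 178, 193, 194, 194, 194, 194, 194, 194]
midR [134, 125, 106, 91, 90, 97, 107, 116, 126, 147, 165, 183, 190, 194]
```

```bash
python3 - <<'E'
from h import *
S=load('s5');g=cv2.cvtColor(S['pixels'],cv2.COLOR_RGB2GRAY).astype(np.float32)
c=np.array(quad(S,[(158,150),(287,94),(382,213),(248,266)],4.5,(170,180)));yaw=-.24
for n,bx in(('FL',-35),('RL',35),('mid',0)):
    row=[]
    for z in range(62,-2,-4):
        v=[]
        for x in np.linspace(bx-9,bx+9,9):
            X=c+[np.cos(yaw)*x-np.sin(yaw)*51,np.sin(yaw)*x+np.cos(yaw)*51]
            p=proj(S,[*X,z]);v.append(cv2.getRectSubPix(g,(1,1),(float(p[0]),float(p[1])))[0,0])
        row.append((z,int(np.mean(v))))
    print(n,row)
E
```

```text
c [524.1  85.9] len 117.33617569438351 wid 91.17225765427091 yaw -0.23299862291970438 -0.2409633973835968
FL [(62, 214), (58, 207), (54, 175), (50, 146), (46, 140), (42, 154), (38, 171), (34, 195), (30, 212), (26, 210), (22, 203), (18, 204), (14, 212), (10, 226), (6, 235), (2, 237)]
RL [(62, 216), (58, 191), (54, 161), (50, 150), (46, 155), (42, 167), (38, 186), (34, 207), (30, 220), (26, 219), (22, 214), (18, 214), (14, 220), (10, 229), (6, 235), (2, 237)]
mid [(62, 118), (58, 109), (54, 102), (50, 101), (46, 103), (42, 105), (38, 106), (34, 113), (30, 126), (26, 159), (22, 197), (18, 224), (14, 235), (10, 238), (6, 238), (2, 237)]
```

The left clips' lit top edges sit right at the lid and their faces are in shade, so they are shut. The right strips measure about 3.3 mm wide, which is the flap thickness, so those are shut too. Next I'll turn the tool and grip the handle.

```bash
python3 -m pendant '[[0,0,0,0.148],[0,0,0,0.148],[0,0,0,0.148],[0,0,0,0.148],[0,0,0,0.148],[0,0,0,0.148],[0,0,0,0.148],[0,0,0,0.148]]' 50; python3 -m pendant '[[0,0,0,0.148],[0,0,0,0.148],[-40,30,0,0],[-40,40,0,0],[-40,40,0,0],[0,30,0,0],[0,0,0,0],[0,0,0,0]]'; python3 - <<'E'
from h import *
c=np.array([525.7,82.2]);y=-.242;go([*(c-90*np.array([np.cos(y),np.sin(y)])),29])
E
```

```text
t: 14.2
tool_pos: [589.2, 279.1, 142.5]
tcp_rot: [1.0, 0.026, -0.0, 0.0]
ft_force: [0.2, -0.3, 0.1]
finger_gap: 50.1
grasp_force: 0.0
t: 15.0
tool_pos: [451.6, 178.3, 143.0]
tcp_rot: [0.993, -0.119, 0.0, -0.0]
ft_force: [-0.1, 0.2, 0.9]
finger_gap: 50.2
grasp_force: 0.0
pos [451.6 178.3 143. ] F [-0.1  0.2  0.9] shift [  4.6  75.6 114. ] toolx yaw -0.239 tilt z [ 0.  0. -1.]
```

```bash
python3 -m pendant '[[2,38,0,0],[3,38,20,0],[0,0,30,0],[0,0,30,0],[0,0,20,0],[0,0,14,0],[0,0,0,0],[0,0,0,0]]'; python3 -m pendant '[[0,0,0,0],[0,0,0,0],[0,0,0,0],[0,0,0,0],[0,0,0,0],[0,0,0,0],[0,0,0,0],[0,0,0,0]]' 5 40; python3 - <<'E'
from h import *
go([0,0,0]);t=shot('top','t6');d=shot('scene','s6')
cv2.imwrite('pics/c8.png',cv2.resize(d['pixels'][180:270,160:280,::-1],None,fx=5,fy=5,interpolation=2))
E
```

```text
t: 15.8
tool_pos: [439.3, 104.2, 28.6]
tcp_rot: [0.993, -0.118, 0.0, -0.0]
ft_force: [0.1, 0.1, 0.3]
finger_gap: 50.0
grasp_force: 0.0
t: 16.6
tool_pos: [438.9, 103.8, 29.6]
tcp_rot: [0.993, -0.118, 0.001, -0.0]
ft_force: [-0.4, 0.3, 5.3]
finger_gap: 13.7
grasp_force: 38.7
pos [438.9 103.8  29.6] F [-0.4  0.3  5.3] shift [-402.5  203.7   28.7] toolx yaw -0.236 tilt z [ 0.  0. -1.]
```

The handle is gripped (gap 13.7). I'll turn the box to the shelf's direction and bring it in front of the mouth.

```bash
python3 -m pendant '[[0,0,-1,-0.05],[0,0,0,-0.05],[0,0,0,-0.05],[0,0,0,-0.05],[0,0,0,-0.05],[5,4,0,0],[5,3,0,0],[0,0,0,0]]';  python3 - <<'E'
from h import *
go([470,96.4,29])
t=shot('top','t7');d=shot('scene','s7')
a=cv2.resize(d['pixels'][135:260,130:260,::-1],None,fx=3.4,fy=3.4,interpolation=2)
b=cv2.resize(t['pixels'][90:245,170:245,::-1],None,fx=3.8,fy=3.8,interpolation=2)
h=max(a.shape[0],b.shape[0]); o=np.zeros((h,a.shape[1]+b.shape[1],3),np.uint8); o[:a.shape[0],:a.shape[1]]=a;o[:b.shape[0],a.shape[1]:]=b
print(a.shape,o.shape);cv2.imwrite('pics/c9.png',o)
# board mask
im=t['pixels'];hsv=cv2.cvtColor(im,cv2.COLOR_RGB2HSV);m=((hsv[...,0]>10)&(hsv[...,0]<30)&(hsv[...,1]>70)&(hsv[...,2]>110)).astype(np.uint8); m[:, :175]=0;m[:,245:]=0;m[:90]=0;m[180:]=0
for v in (115,120,125,130,135,140,145,150,155,160,165,170):
    r=np.where(m[v])[0]
    if len(r): print(v,r.min(),r.max(),ray(t,r.min()-.5,v,78)[:2].round(1),ray(t,r.max()+.5,v,78)[:2].round(1))
E
```

```text
t: 17.5
tool_pos: [449.7, 96.6, 29.8]
tcp_rot: [1.0, 0.006, 0.001, -0.0]
ft_force: [-0.2, -0.5, -3.2]
finger_gap: 13.7
grasp_force: 38.9
pos [449.7  96.6  29.8] F [-0.2 -0.5 -3.2] shift [20.3  0.4  0.9] toolx yaw 0.012 tilt z [ 0.  0. -1.]
(425, 442, 3) (589, 727, 3)
115 184 229 [791.4 165. ] [793.1  33.8]
120 183 229 [776.8 167.4] [778.5  33.5]
125 183 230 [762.2 166.9] [764.   30.3]
130 183 230 [747.7 166.5] [749.4  30.1]
135 183 230 [733.2 166. ] [734.9  29.8]
140 183 230 [718.7 165.6] [720.5  29.5]
145 183 230 [704.3 165.1] [706.1  29.2]
150 183 230 [689.9 164.7] [691.7  28.9]
155 183 230 [675.6 164.2] [677.4  28.6]
160 186 230 [661.4 155.3] [663.1  28.4]
165 182 230 [647.  166.1] [648.8  28.1]
```

View pics/c9.png

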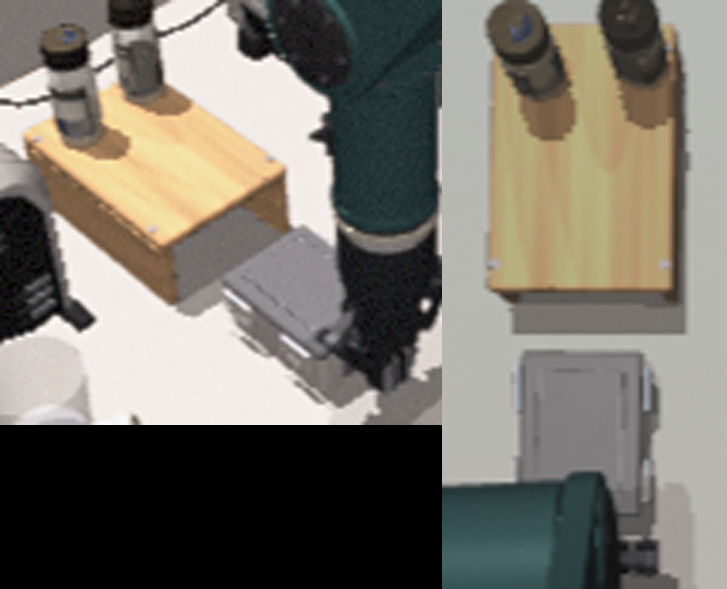

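The box stands squarely before the mouth. In the top crop the lid's rear edge runs from 521 to 643 and the board front from 487 to 675. I'll work out the offset of box against shelf.

```bash
python3 - <<'E'
from h import *
S=load('s7');T=load('t7')
P=lambda d,u,v,s,o,z:ray(d,u/s+o[0]-.45,v/s+o[1]-.45,z)[:2].round(1)
t=lambda u,v,z:P(T,u-442,v,3.8,(170,90),z); s=lambda u,v,z:P(S,u,v,3.4,(130,135),z)
print('T board',t(487,290,78),t(675,290,78),'lid',t(521,352,57),t(643,352,57),t(517,480,57),t(637,515,57))
print('S board',s(163,246,78),s(288,172,78),s(24,131,78),'lid rear',s(226,272,57),s(300,228,57),'front-left',s(318,356,57))
g=cv2.cvtColor(T['pixels'],cv2.COLOR_RGB2GRAY).astype(int)
for v in (188,192,196,200,205,210): print(v,g[v,185:228].tolist())
E
```

```text
T board [644.5 166.4] [646.3  27. ] lid [601.2 143.6] [602.5  51.7] [504.9 143.7] [480.   53.5]
S board [644.1 169. ] [642.   36.8] [848.5 167.4] lid rear [602.5 139.4] [599.5  61.7] front-left [480.8 146.7]
188 [182, 183, 183, 162, 169, 134, 104, 128, 127, 128, 134, 132, 127, 128, 127, 126, 127, 127, 127, 127, 127, 127, 128, 129, 129, 129, 130, 130, 129, 130, 129, 129, 105, 112, 129, 130, 119, 103, 156, 134, 132, 173, 183]
192 [182, 183, 183, 172, 177, 134, 107, 128, 127, 128, 135, 134, 127, 127, 127, 128, 128, 128, 129, 128, 129, 129, 129, 130, 129, 129, 129, 129, 130, 129, 130, 129, 116, 120, 130, 132, 118, 77, 146, 135, 81, 97, 154]
196 [183, 182, 183, 172, 177, 139, 110, 127, 127, 114, 116, 127, 127, 128, 128, 127, 127, 128, 128, 129, 128, 129, 129, 129, 129, 129, 129, 129, 129, 128, 128, 137, 121, 117, 129, 130, 115, 89, 151, 136, 82, 92, 152]
200 [182, 182, 182, 182, 182, 143, 116, 127, 126, 113, 118, 126, 127, 127, 128, 128, 128, 128, 128, 128, 127, 128, 127, 128, 127, 128, 127, 128, 128, 129, 128, 135, 118, 116, 129, 129, 113, 86, 86, 92, 106, 116, 158]
205 [182, 183, 183, 182, 183, 144, 118, 126, 124, 103, 109, 127, 127, 127, 127, 127, 127, 127, 127, 128, 127, 127, 126, 127, 127, 127, 127, 127, 128, 128, 128, 135, 134, 129, 128, 129, 110, 83, 84, 91, 152, 183, 183]
210 [183, 181, 182, 170, 147, 122, 119, 126, 125, 118, 121, 126, 125, 126, 126, 126, 126, 126, 127, 126, 126, 126, 128, 127, 127, 127, 127, 127, 129, 128, 128, 137, 135, 127, 127, 128, 105, 75, 88, 110, 158, 182, 181]
```

Box and shelf are centred within about 2 mm. I'll push in gently while watching the force.

```bash
python3 -m pendant '[[10,0,0,0],[12,0,0,0],[12,0,0,0],[12,0,0,0],[12,0,0,0],[10,0,0,0],[5,0,0,0],[0,0,0,0]]';python3 -m pendant '[[6,0,0,0],[6,0,0,0],[6,0,0,0],[6,0,0,0],[6,0,0,0],[6,0,0,0],[0,0,0,0],[0,0,0,0]]'
```

```text
t: 18.4
tool_pos: [522.9, 97.9, 29.6]
tcp_rot: [1.0, 0.007, 0.001, -0.0]
ft_force: [-0.0, 0.6, -3.8]
finger_gap: 13.7
grasp_force: 38.9
t: 19.2
tool_pos: [558.1, 98.5, 29.7]
tcp_rot: [1.0, 0.007, 0.001, -0.0]
ft_force: [0.9, 0.2, -4.1]
finger_gap: 12.9
grasp_force: 38.9
```

```bash
python3 -m pendant '[[10,0,0,0],[10,0,0,0],[10,0,0,0],[10,0,0,0],[10,0,0,0],[8,0,0,0],[0,0,0,0],[0,0,0,0]]';python3 - <<'E'
from h import *
go([625,99,29]); print(status.get_obs()['joints'].round(2)); d=shot('scene','s8');t=shot('top','t8')
E
```

```text
t: 20.0
tool_pos: [616.1, 99.2, 29.6]
tcp_rot: [1.0, 0.007, 0.001, -0.0]
ft_force: [1.8, -0.1, -3.3]
finger_gap: 13.5
grasp_force: 39.1
pos [616.1  99.2  29.6] F [ 1.8 -0.1 -3.3] shift [8.9 0.4 0.6] toolx yaw 0.014 tilt z [ 0.  0. -1.]
[0.05 0.64 1.64 0.   0.85 1.61]
```

The box is about 62 mm in. Rows allow no tilting as such, so I'll release and try getting the lean by driving up to the wrist's joint limit, where the arm has to lean outward.

```bash
python3 -m pendant '[[0,0,0,0],[0,0,0,0],[0,0,0,0],[0,0,-2,0],[-10,0,-20,0],[-20,0,-50,0],[-20,0,-50,0],[-20,0,-50,0]]' 40;
for i in 1 2; do python3 -m pendant '[[0,0,-50,0],[0,0,-50,0],[0,0,-50,0],[0,0,-50,0],[0,0,-50,0],[0,0,-50,0],[0,0,-50,0],[0,0,-50,0]]' 0 | head -3; done; python3 - <<'E'
from h import *
go([0,0,0]); print(status.get_obs()['joints'].round(2))
E
```

```text
t: 20.9
tool_pos: [548.6, 98.3, 192.6]
tcp_rot: [1.0, 0.007, -0.0, -0.0]
ft_force: [0.8, 0.8, -0.4]
finger_gap: 39.9
grasp_force: 0.0
t: 21.7
tool_pos: [548.7, 98.3, 593.5]
tcp_rot: [1.0, 0.007, 0.0, -0.0]
t: 22.5
tool_pos: [427.1, 74.5, 846.5]
tcp_rot: [1.0, 0.007, -0.008, -0.009]
pos [427.1  74.5 846.5] F [-0.2  0.4 -0.1] shift [-414.3   83.8  852. ] toolx yaw 0.013 tilt z [-0.02  0.02 -1.  ]
[-0.    0.24  0.21  0.04  2.71  1.59]
```

```bash
python3 -m pendant '[[50,0,-50,0],[50,0,-50,0],[50,0,-50,0],[50,0,-50,0],[50,0,-50,0],[50,0,-50,0],[50,0,-50,0],[50,0,-50,0]]' | head -3;  python3 - <<'E'
from h import *
go([0,0,0]); print(status.get_obs()['joints'].round(2))
E
```

```text
t: 23.3
tool_pos: [462.5, 37.7, 823.6]
tcp_rot: [0.999, 0.007, -0.033, -0.028]
pos [462.5  37.7 823.6] F [ 0.  -0.5  0.3] shift [-408.4   79.1  848.9] toolx yaw 0.015 tilt z [-0.07  0.06 -1.  ]
[-0.11  0.29  0.22  0.12  2.71  1.56]
```

```bash
python3 -m pendant '[[-50,0,-50,0],[-50,0,-50,0],[-50,0,-50,0],[-50,0,-50,0],[-50,0,-50,0],[-50,0,-50,0],[-50,0,-50,0],[-50,0,-50,0]]' | head -3;  python3 - <<'E'
from h import *
go([0,0,0]); print(status.get_obs()['joints'].round(2))
E
```

```text
t: 24.1
tool_pos: [265.8, 55.5, 939.4]
tcp_rot: [0.992, 0.002, 0.127, -0.014]
pos [265.8  55.5 939.4] F [-0.5 -0.5  0.4] shift [-493.9   79.3  840.2] toolx yaw 0.0 tilt z [ 0.25  0.03 -0.97]
[-0.14 -0.03  0.21  0.15  2.71  1.57]
```

Leaning outward now (0.25 rad) and staying there. Once more the same way.

```bash
python3 -m pendant '[[-50,0,-50,0],[-50,0,-50,0],[-50,0,-50,0],[-50,0,-50,0],[-50,0,-50,0],[-50,0,-50,0],[-50,0,-50,0],[0,0,0,0]]' | head -3;  python3 - <<'E'
from h import *
go([0,0,0]); print(status.get_obs()['joints'].round(2))
E
```

```text
t: 24.9
tool_pos: [121.4, 94.2, 964.9]
tcp_rot: [0.982, 0.006, 0.188, -0.002]
pos [121.4  94.2 964.9] F [-0.2  0.7 -0.7] shift [-469.9   94.7  851.5] toolx yaw 0.012 tilt z [ 0.37  0.01 -0.93]
[ 0.84 -0.14  0.21 -0.7   2.71  1.71]
```

```bash
python3 -m pendant '[[45,0,25,0],[45,0,25,0],[45,0,25,0],[45,0,25,0],[45,0,25,0],[45,0,25,0],[0,0,0,0],[0,0,0,0]]' | head -3;  python3 - <<'E'
from h import *
go([0,0,0]); print(status.get_obs()['joints'].round(2))
E
python3 -m pendant '[[-50,0,-50,0],[-50,0,-50,0],[-50,0,-50,0],[-50,0,-50,0],[-50,0,-50,0],[0,0,0,0],[0,0,0,0],[0,0,0,0]]' | head -3;  python3 - <<'E'
from h import *
go([0,0,0]); print(status.get_obs()['joints'].round(2))
E
```

```text
t: 25.7
tool_pos: [366.8, 96.5, 931.4]
tcp_rot: [0.983, -0.0, 0.185, 0.004]
pos [366.8  96.5 931.4] F [-0.7 -0.5  0.4] shift [-680.    89.9  735.4] toolx yaw 0.001 tilt z [ 0.36 -0.01 -0.93]
[ 0.13  0.03  0.25 -0.09  2.49  1.62]
t: 26.5
tool_pos: [157.2, 95.9, 967.3]
tcp_rot: [0.98, 0.002, 0.199, 0.002]
pos [157.2  95.9 967.3] F [ 0.7  0.5 -0.2] shift [-522.3   90.3  829.8] toolx yaw 0.005 tilt z [ 0.39 -0.   -0.92]
[ 0.61 -0.13  0.21 -0.52  2.67  1.67]
```

I have a 0.40 rad lean. The arm has a lateral offset of about 70 mm, so the same trick at y ≈ 70 should give more without the base swinging.

```bash
python3 -m pendant '[[45,6,20,0],[45,6,20,0],[45,6,20,0],[45,6,20,0],[0,2,0,0],[-50,0,-50,0],[-50,0,-50,0],[-50,0,-50,0]]' | head -3;python3 -m pendant '[[-50,0,-50,0],[-50,0,-50,0],[-50,0,-50,0],[-50,0,-50,0],[-50,0,-50,0],[-50,0,-50,0],[0,0,0,0],[0,0,0,0]]' | head -3;  python3 - <<'E'
from h import *
go([0,0,0]); print(status.get_obs()['joints'].round(2))
E
```

```text
t: 27.3
tool_pos: [172.3, 73.8, 971.7]
tcp_rot: [0.978, -0.001, 0.208, 0.003]
t: 28.1
tool_pos: [90.1, 61.8, 971.4]
tcp_rot: [0.979, 0.007, 0.205, -0.016]
pos [ 90.1  61.8 971.4] F [ 0.5  0.6 -0.3] shift [-472.7   87.9  851.1] toolx yaw 0.007 tilt z [ 0.4   0.03 -0.92]
[ 1.12 -0.18  0.21 -0.96  2.71  1.72]
```

Lean is now 0.42 rad, enough to reach about 23 mm under the board. I'll come down in front of the handle with the fingers closed.

```bash
python3 -m pendant '[[45,-3,15,0],[45,-3,15,0],[45,-3,15,0],[45,-3,15,0],[45,-3,15,0],[45,-3,15,0],[20,0,50,0],[0,0,50,0]]' | head -3; python3 - <<'E'
from h import *
go([470,99,300]); print(status.get_obs()['joints'].round(2))
E
```

```text
t: 28.9
tool_pos: [251.6, 87.6, 886.7]
tcp_rot: [0.979, 0.002, 0.202, -0.014]
pos [251.6  87.6 886.7] F [0.1 0.4 1.5] shift [-32.    6.  625.3] toolx yaw -0.002 tilt z [ 0.4   0.03 -0.92]
[ 0.08 -0.26  0.66 -0.    2.33  1.64]
```

```bash
python3 -m pendant '[[-4,1,48,0],[-4,1,48,0],[-4,1,48,0],[-4,1,48,0],[-4,1,48,0],[-4,0,48,0],[-4,0,48,0],[-4,0,48,0]]' | head -3;python3 -m pendant '[[0,0,48,0],[0,0,48,0],[0,0,48,0],[0,0,48,0],[0,0,30,0],[0,0,0,0],[0,0,0,0],[0,0,0,0]]' | head -3; python3 - <<'E'
from h import *
go([555,99,26]); print(status.get_obs()['joints'].round(2))
E
```

```text
t: 29.7
tool_pos: [368.7, 94.5, 520.7]
tcp_rot: [0.979, 0.004, 0.202, -0.014]
t: 30.5
tool_pos: [456.5, 102.7, 321.8]
tcp_rot: [0.979, 0.006, 0.204, -0.015]
pos [456.5 102.7 321.8] F [-0.3  0.4  0.7] shift [-28.   13.1 310.2] toolx yaw 0.006 tilt z [ 0.4   0.03 -0.92]
[ 0.07 -0.11  1.96  0.    0.88  1.63]
```

```bash
python3 -m pendant '[[-5,2,45,0],[-5,2,45,0],[-5,2,45,0],[-5,2,45,0],[-5,2,45,0],[-3,2,40,0],[0,1,15,0],[0,0,0,0]]' | head -3; python3 - <<'E'
from h import *
go([572,99,26]); print(status.get_obs()['joints'].round(2))
d=shot('scene','s9');t=shot('top','t9')
E
```

```text
t: 31.3
tool_pos: [549.5, 100.1, 63.9]
tcp_rot: [0.981, 0.007, 0.195, -0.014]
pos [549.5 100.1  63.9] F [ 0.4 -0.3  1.5] shift [ 6.2  2.5 43.5] toolx yaw 0.009 tilt z [ 0.38  0.03 -0.92]
[0.05 0.46 2.1  0.06 0.2  1.55]
```

The wrist is at its other limit when this near and low. I'll go forward first and lower as I push.

```bash
python3 -m pendant '[[9,1,4,0],[9,0,4,0],[9,0,4,0],[0,0,0,0],[-2,0,5,0],[-2,0,5,0],[-2,0,5,0],[0,0,0,0]]' | head -4; python3 - <<'E'
from h import *
go([589,99,45]); print(status.get_obs()['joints'].round(2))
E
```

```text
t: 32.2
tool_pos: [575.1, 100.3, 45.1]
tcp_rot: [0.981, 0.008, 0.192, -0.014]
ft_force: [-1.4, 0.3, 0.3]
pos [575.1 100.3  45.1] F [-1.4  0.3  0.3] shift [12.8  1.6  5.3] toolx yaw 0.01 tilt z [ 0.38  0.03 -0.93]
[0.05 0.51 2.05 0.07 0.2  1.54]
```

```bash
python3 -m pendant '[[4.6,0,1.9,0],[4.6,0,1.9,0],[4.6,0,1.9,0],[4.6,0,1.9,0],[4.6,0,1.9,0],[4.6,0,1.9,0],[0,0,0,0],[0,0,0,0]]' | head -4; python3 - <<'E'
from h import *
go([630,100,28]); print(status.get_obs()['joints'].round(2))
E
```

```text
t: 33.0
tool_pos: [606.8, 100.9, 46.5]
tcp_rot: [0.981, 0.007, 0.193, -0.014]
ft_force: [-0.4, 0.1, 0.3]
pos [606.8 100.9  46.5] F [-0.4  0.1  0.3] shift [14.5  1.9 25.9] toolx yaw 0.01 tilt z [ 0.38  0.03 -0.92]
[0.04 0.53 1.98 0.06 0.24 1.55]
```

```bash
python3 -m pendant '[[0,0.5,3,0],[0,0.5,4,0],[0,0,4,0],[2,0,4,0],[2,0,3,0],[2,0,3,0],[3,0,1.5,0],[3,0,1.5,0]]' | head -4; python3 - <<'E'
from h import *
go([635,100,27]); print(status.get_obs()['joints'].round(2))
E
```

```text
t: 33.8
tool_pos: [626.7, 100.8, 28.5]
tcp_rot: [0.981, 0.007, 0.193, -0.014]
ft_force: [-3.8, 0.3, 1.3]
pos [626.7 100.8  28.5] F [-3.8  0.3  1.3] shift [7.1 1.  4.5] toolx yaw 0.01 tilt z [ 0.38  0.03 -0.93]
[0.04 0.58 1.94 0.06 0.23 1.54]
```

Pushing (−3.8 N). I'll continue slowly towards the stop.

```bash
python3 -m pendant '[[0.5,0,1.2,0],[0.5,0,1.2,0],[1,0,0.4,0],[1,0,0.4,0],[1,0,0.4,0],[1,0,0.4,0],[1,0,0.4,0],[1,0,0.4,0]]' | head -4; python3 -m pendant '[[1,0,0.4,0],[0.5,0,0.2,0],[0.5,0,0.2,0],[0.5,0,0.2,0],[0.5,0,0.2,0],[0.5,0,0.2,0],[0.5,0,0.2,0],[0.5,0,0.2,0]]' | head -4
```

```text
t: 34.6
tool_pos: [634.8, 101.0, 26.9]
tcp_rot: [0.981, 0.007, 0.193, -0.014]
ft_force: [-4.0, -0.6, 1.3]
t: 35.4
tool_pos: [639.6, 101.1, 26.9]
tcp_rot: [0.981, 0.007, 0.193, -0.014]
ft_force: [-2.0, 0.2, -1.8]
```

```bash
python3 -m pendant '[[0.5,0,0.2,0],[0.5,0,0.2,0],[0.5,0,0.2,0],[0.5,0,0.2,0],[0.5,0,0.2,0],[0.5,0,0.2,0],[0.5,0,0.2,0],[0,0,0,0]]' | head -4
```

```text
t: 36.2
tool_pos: [643.4, 101.2, 27.0]
tcp_rot: [0.981, 0.007, 0.193, -0.014]
ft_force: [-1.3, 0.4, -1.7]
```

```bash
for i in 1 2; do python3 -m pendant '[[0.5,0,0.2,0],[0.5,0,0.2,0],[0.5,0,0.2,0],[0.5,0,0.2,0],[0,0,0,0],[0,0,0,0],[0,0,0,0],[0,0,0,0]]' | head -4;python3 -c "
from h import *
print(status.get_obs()['ft_torque'].round(2))"; done
```

```text
t: 37.0
tool_pos: [645.6, 101.3, 27.0]
tcp_rot: [0.981, 0.007, 0.193, -0.014]
ft_force: [-2.3, -0.7, -1.2]
[-0.02  0.61 -0.02]
t: 37.8
tool_pos: [647.7, 101.3, 27.0]
tcp_rot: [0.981, 0.007, 0.193, -0.014]
ft_force: [-1.7, -0.1, -0.3]
[0.04 0.54 0.02]
```

```bash
for i in 1 2; do python3 -m pendant '[[0.5,0,0.2,0],[0.5,0,0.2,0],[0.5,0,0.2,0],[0.5,0,0.2,0],[0,0,0,0],[0,0,0,0],[0,0,0,0],[0,0,0,0]]' | head -4;python3 -c "
from h import *
o=status.get_obs();print(o['ft_torque'].round(2),o['ft_force'].round(1))"; done
```

```text
t: 38.6
tool_pos: [648.3, 101.4, 26.7]
tcp_rot: [0.981, 0.008, 0.192, -0.014]
ft_force: [-5.4, 0.9, 2.8]
[-0.05  0.87  0.02] [-5.4  0.9  2.8]
t: 39.4
tool_pos: [648.3, 101.3, 25.8]
tcp_rot: [0.982, 0.007, 0.19, -0.014]
ft_force: [-11.1, -0.4, 3.1]
[-0.1   1.16 -0.12] [-11.1  -0.4   3.1]
```

```bash
r(){ python3 -c "
from h import *
o=status.get_obs();print(o['tool_pos'].round(1),'T',o['ft_torque'].round(2),'F',o['ft_force'].round(1))"; }
python3 -m pendant '[[-2,0,-0.8,0],[-2,0,-0.8,0],[-1,0,-0.4,0],[0,0,0,0],[0,0,0,0],[0,0,0,0],[0,0,0,0],[0,0,0,0]]' >/dev/null; r
python3 -m pendant '[[2,0,0.8,0],[1,0,0.4,0],[1,0,0.4,0],[0.5,0,0.2,0],[0,0,0,0],[0,0,0,0],[0,0,0,0],[0,0,0,0]]' >/dev/null; r
python3 -m pendant '[[0.5,0,0.2,0],[0.5,0,0.2,0],[0.5,0,0.2,0],[0,0,0,0],[0,0,0,0],[0,0,0,0],[0,0,0,0],[0,0,0,0]]' >/dev/null; r
```

```text
[647.  101.2  27.2] T [-0.04  0.15 -0.03] F [-0.6 -0.8  0.4]
[648.3 101.4  25.7] T [-0.07  0.85 -0.08] F [-8.5 -0.2  3.3]
[648.2 101.4  25. ] T [-0.13  1.01 -0.15] F [-10.3  -0.3   2.5]
```

The torque lever of the hard contact (0.086 m, against 0.22 m while sliding the box) says the finger's front face met the board edge, not the stop. I'll back off, go lower for more reach and push again.

```bash
r(){ python3 -c "
from h import *
o=status.get_obs();print(o['t'],o['tool_pos'].round(1),'T',o['ft_torque'].round(2),'F',o['ft_force'].round(1),Rot.from_quat(o['tcp_rot']).as_matrix()[:,2].round(3),o['joints'].round(2))"; }
python3 -m pendant '[[-2,0,-0.8,0],[-3,0,-1.2,0],[-2,0,-0.8,0],[0,0,0,0],[0.5,0,-1,0],[0,0,0,0],[0,0,0,0],[0,0,0,0]]' >/dev/null; r
python3 -m pendant '[[-0.4,0,1,0],[-0.4,0,1,0],[-0.4,0,1,0],[0,0,0,0],[0,0,0,0],[0,0,0,0],[0,0,0,0],[0,0,0,0]]' >/dev/null; r
```

```text
42.6 [645.7 101.2  28.2] T [ 0.05  0.18 -0.06] F [-0.1 -1.1 -0.6] [ 0.379  0.031 -0.925] [0.04 0.6  1.9  0.06 0.25 1.54]
43.4 [645.6 101.3  24.9] T [-0.03  0.19  0.03] F [-0.5  0.3 -0.3] [ 0.378  0.031 -0.925] [0.04 0.6  1.9  0.06 0.25 1.54]
```

```bash
r(){ python3 -c "
from h import *
o=status.get_obs();print(o['t'],o['tool_pos'].round(1),'T',o['ft_torque'].round(2),'F',o['ft_force'].round(1),Rot.from_quat(o['tcp_rot']).as_matrix()[:,2].round(3))"; }
python3 -m pendant '[[-0.8,0,1,0],[-0.4,0,1,0],[-0.4,0,1,0],[-0.4,0,1,0],[0,0,0,0],[0,0,0,0],[0,0,0,0],[0,0,0,0]]' >/dev/null; r
python3 -m pendant '[[1,0,0.4,0],[1,0,0.4,0],[1,0,0.4,0],[0.5,0,0.2,0],[0.5,0,0.2,0],[0,0,0,0],[0,0,0,0],[0,0,0,0]]' >/dev/null; r
```

```text
44.2 [645.3 101.4  20.5] T [-0.05  0.21 -0.04] F [ 0.9  0.2 -0.7] [ 0.378  0.031 -0.925]
45.0 [648.3 101.5  19.9] T [-0.08  0.66  0.03] F [-5.5 -0.1  2.9] [ 0.376  0.031 -0.926]
```

The contact x (648.3) didn't change with height and Fz is upward. That suggests the vertical handle end against the stop, not the slanted finger on the board edge. As a decisive test, I'll step sideways past the handle and see whether the finger goes farther than 648.3.

```bash
r(){ python3 -c "
from h import *
o=status.get_obs();print(o['t'],o['tool_pos'].round(1),'T',o['ft_torque'].round(2),'F',o['ft_force'].round(1),Rot.from_quat(o['tcp_rot']).as_matrix()[:,2].round(3))"; }
python3 -m pendant '[[-4,0,-4,0],[-4,0,-2,0],[0,9,0,0],[0,10,0,0],[0,9,0,0],[2,0,1,0],[2,0,1,0],[0,0,0,0]]' >/dev/null; r
python3 -m pendant '[[2,0,0.8,0],[1,0,0.4,0],[1,0,0.4,0],[1,0,0.4,0],[1,0,0.4,0],[1,0,0.4,0],[0,0,0,0],[0,0,0,0]]' >/dev/null; r
```

```text
45.8 [645.7  73.6  22.2] T [ 0.03  0.21 -0.02] F [ 0.2 -0.1 -0.4] [ 0.379  0.031 -0.925]
46.6 [648.5  73.8  20.2] T [-0.02  0.9  -0.03] F [-7.   0.2  0.7] [ 0.372  0.031 -0.928]
```

Beside the handle it stops at the same x, so the gripper meets the board. The lean was eroded from 0.42 to 0.39 rad at the wrist limit. I'll go back up, regain the lean and come down farther forward so it is kept.

```bash
python3 -m pendant '[[-10,0,-4,0],[-10,0,-20,0],[0,0,-50,0],[0,0,-50,0],[0,0,-50,0],[0,0,-50,0],[0,0,-50,0],[0,0,-50,0]]' | head -3
python3 -m pendant '[[0,0,-50,0],[0,0,-50,0],[0,0,-50,0],[0,0,-50,0],[0,0,-50,0],[0,0,-50,0],[0,0,-50,0],[0,0,-50,0]]' | head -3
python3 -m pendant '[[0,0,-50,0],[0,0,-50,0],[0,0,-50,0],[0,0,-50,0],[0,0,-50,0],[-50,0,-50,0],[-50,0,-50,0],[-50,0,-50,0]]' | head -3
python3 -c "
from h import *
go([0,0,0]); print(status.get_obs()['joints'].round(2))"
```

```text
t: 47.4
tool_pos: [510.1, 63.4, 316.4]
tcp_rot: [0.981, 0.008, 0.194, -0.014]
t: 48.2
tool_pos: [358.5, 51.3, 686.4]
tcp_rot: [0.981, 0.008, 0.194, -0.014]
t: 49.0
tool_pos: [194.8, 50.5, 953.1]
tcp_rot: [0.981, 0.004, 0.192, -0.02]
pos [194.8  50.5 953.1] F [0.  0.2 1.2] shift [-539.2   82.8  807. ] toolx yaw 0.001 tilt z [ 0.38  0.04 -0.93]
[-0.8  -0.23  0.33  0.75  2.69  1.49]
```

```bash
python3 -m pendant '[[45,-8,10,0],[45,-8,10,0],[20,0,0,0],[0,0,-50,0],[-50,0,-50,0],[-50,0,-50,0],[-50,0,-50,0],[-50,0,-50,0]]' | head -3
python3 -c "
from h import *
go([0,0,0]); print(status.get_obs()['joints'].round(2))"
```

```text
t: 49.8
tool_pos: [158.4, 74.2, 971.5]
tcp_rot: [0.979, -0.002, 0.205, -0.01]
pos [158.4  74.2 971.5] F [ 0.1  0.4 -0.6] shift [-534.1   95.1  824.7] toolx yaw -0.01 tilt z [ 0.4   0.02 -0.92]
[-0.15 -0.19  0.22  0.19  2.71  1.61]
```

```bash
python3 -m pendant '[[-50,-3,-50,0],[-50,-2,-50,0],[-50,0,-50,0],[-50,0,-50,0],[0,0,0,0],[0,0,0,0],[0,0,0,0],[0,0,0,0]]' | head -3
python3 -c "
from h import *
go([0,0,0]); print(status.get_obs()['joints'].round(2))"
```

```text
t: 50.6
tool_pos: [122.1, 79.8, 969.5]
tcp_rot: [0.98, -0.001, 0.199, -0.015]
pos [122.1  79.8 969.5] F [ 0.3 -0.4  0.4] shift [-489.   107.5  842.9] toolx yaw -0.009 tilt z [ 0.39  0.03 -0.92]
[ 0.51 -0.18  0.22 -0.41  2.71  1.68]
```

```bash
python3 -m pendant '[[-50,5,-50,0],[-50,5,-50,0],[-50,5,-50,0],[-50,0,-50,0],[-50,0,-50,0],[-50,0,-50,0],[-50,0,-50,0],[-50,0,-50,0]]' | head -3
python3 -c "
from h import *
go([450,100,330]); print(status.get_obs()['joints'].round(2))"
```

```text
t: 51.4
tool_pos: [48.7, 37.6, 980.8]
tcp_rot: [0.969, 0.007, 0.239, -0.064]
pos [ 48.7  37.6 980.8] F [ 1.3 -1.5  0.7] shift [ 51.8  34.  764.6] toolx yaw -0.019 tilt z [ 0.46  0.13 -0.88]
[ 0.7  -0.29  0.22 -0.5   2.71  1.75]
```

```bash
python3 -m pendant '[[45,0,20,0],[45,0,30,0],[40,0,40,0],[0,0,50,0],[0,0,50,0],[0,0,50,0],[0,0,50,0],[0,0,50,0]]' | head -3
python3 -c "
from h import *
go([530,92,250]); print(status.get_obs()['joints'].round(2))"
```

```text
t: 52.2
tool_pos: [127.3, 82.8, 786.6]
tcp_rot: [0.96, -0.004, 0.273, -0.069]
pos [127.3  82.8 786.6] F [-0.3 -0.2  1.1] shift [ 62.1  75.7 663.8] toolx yaw -0.053 tilt z [ 0.52  0.13 -0.84]
[ 0.92 -0.58  1.14 -0.4   2.08  2.22]
```

```bash
python3 -m pendant '[[15,10,45,0],[15,10,48,0],[10,10,50,0],[5,10,50,0],[5,10,50,0],[5,10,50,0],[5,8,50,0],[0,5,50,0]]' | head -3
python3 -c "
from h import *
go([585,92,100]); print(status.get_obs()['joints'].round(2))"
```

```text
t: 53.0
tool_pos: [250.6, 98.6, 611.2]
tcp_rot: [0.961, -0.002, 0.273, -0.05]
pos [250.6  98.6 611.2] F [0.4 0.1 0.3] shift [ 16.9  64.2 607.3] toolx yaw -0.036 tilt z [ 0.52  0.1  -0.85]
[-0.07 -0.63  1.6   0.13  1.62  1.55]
```

```bash
python3 -m pendant '[[2,6,50,0],[2,6,50,0],[2,6,50,0],[2,6,50,0],[2,5,50,0],[2,5,50,0],[2,5,50,0],[2,5,50,0]]' | head -3
python3 -c "
from h import *
go([600,95,80]); print(status.get_obs()['joints'].round(2))"
```

```text
t: 53.8
tool_pos: [471.4, 95.6, 277.5]
tcp_rot: [0.961, 0.001, 0.272, -0.051]
pos [471.4  95.6 277.5] F [0.4 1.  0.7] shift [  6.5  23.7 234.4] toolx yaw -0.03 tilt z [ 0.52  0.1  -0.85]
[-0.03 -0.08  2.13  0.22  0.56  1.39]
```

```bash
python3 -m pendant '[[2,4,48,0],[2,4,48,0],[2,4,48,0],[1,4,45,0],[0,4,40,0],[8,2,5,0],[0,0,0,0],[0,0,0,0]]' | head -4
python3 -c "
from h import *
go([625,97,35]); print(status.get_obs()['joints'].round(2))"
```

```text
t: 54.6
tool_pos: [611.4, 91.2, 102.3]
tcp_rot: [0.965, 0.007, 0.256, -0.062]
ft_force: [1.2, 0.1, 0.6]
pos [611.4  91.2 102.3] F [1.2 0.1 0.6] shift [-21.6   2.6  65.4] toolx yaw -0.021 tilt z [ 0.49  0.12 -0.86]
[-0.05  0.44  2.05  0.81  0.2   0.75]
```

```bash
python3 -m pendant '[[-5.5,0.4,9.8,0],[-5.5,0.4,9.8,0],[-5.5,0.4,9.8,0],[-5.5,0.4,9.8,0],[-5.5,0.4,9.8,0],[-5.5,0.4,9.8,0],[0,0,0,0],[0,0,0,0]]' | head -4
python3 -c "
from h import *
go([640,99,26]); print(status.get_obs()['joints'].round(2))"
```

```text
t: 55.4
tool_pos: [615.8, 90.7, 46.8]
tcp_rot: [0.966, 0.013, 0.246, -0.077]
ft_force: [-0.6, 0.2, -0.4]
pos [615.8  90.7  46.8] F [-0.6  0.2 -0.4] shift [11.3 -3.7 30.8] toolx yaw -0.014 tilt z [ 0.47  0.16 -0.87]
[-0.08  0.55  2.06  1.36  0.2   0.16]
```

```bash
python3 -m pendant '[[-1,-0.3,6,0],[-1,-0.3,6,0],[2,-0.3,5,0],[3,-0.3,5,0],[4,-0.3,4.5,0],[4,-0.2,4,0],[0,0,0,0],[0,0,0,0]]' | head -4
python3 -c "
from h import *
go([655,97,26]); print(status.get_obs()['joints'].round(2))"
```

```text
t: 56.2
tool_pos: [640.5, 96.5, 25.6]
tcp_rot: [0.966, 0.015, 0.246, -0.08]
ft_force: [0.2, -0.3, -0.3]
pos [640.5  96.5  25.6] F [ 0.2 -0.3 -0.3] shift [12.9  0.5  6.6] toolx yaw -0.011 tilt z [ 0.47  0.16 -0.87]
[-0.06  0.61  2.01  1.42  0.2   0.1 ]
```

```bash
python3 -m pendant '[[0.9,0,0.45,0],[0.9,0,0.45,0],[0.9,0,0.45,0],[0.9,0,0.45,0],[0.9,0,0.45,0],[0.9,0,0.45,0],[0.9,0,0.45,0],[0.9,0,0.45,0]]' | head -4
python3 -c "
from h import *
go([655,97,26]); print(status.get_obs()['ft_torque'].round(2))"
```

```text
t: 57.0
tool_pos: [647.6, 97.0, 25.6]
tcp_rot: [0.966, 0.015, 0.245, -0.08]
ft_force: [-5.1, 0.2, 4.0]
pos [647.6  97.   25.6] F [-5.1  0.2  4. ] shift [6.7 0.5 3.1] toolx yaw -0.011 tilt z [ 0.47  0.16 -0.87]
[-0.1   0.56  0.06]
```

```bash
python3 -m pendant '[[0.5,0,0.25,0],[0.5,0,0.25,0],[0.5,0,0.25,0],[0.5,0,0.25,0],[0,0,0,0],[0,0,0,0],[0,0,0,0],[0,0,0,0]]' | head -4
python3 -c "
from h import *
print(status.get_obs()['ft_torque'].round(2))"
```

```text
t: 57.8
tool_pos: [649.6, 97.3, 25.6]
tcp_rot: [0.966, 0.015, 0.245, -0.08]
ft_force: [-7.1, -0.2, 4.2]
[-0.1   0.84  0.09]
```

```bash
python3 -m pendant '[[0.5,0,0.25,0],[0.5,0,0.25,0],[0.5,0,0.25,0],[0.5,0,0.25,0],[0.5,0,0.25,0],[0,0,0,0],[0,0,0,0],[0,0,0,0]]' | head -4
python3 -c "
from h import *
print(status.get_obs()['ft_torque'].round(2))"
```

```text
t: 58.6
tool_pos: [649.9, 97.4, 25.1]
tcp_rot: [0.966, 0.015, 0.243, -0.08]
ft_force: [-15.6, -3.2, 10.7]
[-0.32  1.55  0.18]
```

A firm stop at 649.9, 3 mm before the board would be met, and the lever matches the handle: the box is against the stop. I'll press slightly more, then withdraw.

```bash
python3 -m pendant '[[0.5,0,0.25,0],[0.5,0,0.25,0],[0,0,0,0],[0,0,0,0],[0,0,0,0],[-0.9,0,-0.45,0],[-3,0,-2,0],[-6,0,-4,0]]' | head -4
python3 -m pendant '[[-10,0,-8,0],[-10,0,-20,0],[0,0,-40,0],[0,0,-40,0],[0,0,-40,0],[0,0,0,0],[0,0,0,0],[0,0,0,0]]' | head -4
python3 -c "
from h import *
go([0,0,0]); a=load('top0');d=shot('top','t10'); s0=load('scene0');s=shot('scene','s10')
import numpy as np
for n,u,v in(('mug',117,222),('glass',131,186),('tin',362,224),('mustard',388,191)):
    p=(slice(v-14,v+14),slice(u-14,u+14)); print(n,np.abs(a['pixels'][p].astype(int)-d['pixels'][p]).mean().round(1))
im=d['pixels'];print('box area in front of mouth',im[185:240:9,185:235:8].mean(2).astype(int).tolist())"
```

```text
t: 59.4
tool_pos: [644.0, 96.1, 27.4]
tcp_rot: [0.966, 0.015, 0.246, -0.08]
ft_force: [1.2, -0.3, 0.1]
t: 60.2
tool_pos: [564.1, 75.8, 133.5]
tcp_rot: [0.966, 0.015, 0.247, -0.082]
ft_force: [0.3, -0.2, -0.5]
pos [564.1  75.8 133.5] F [ 0.3 -0.2 -0.5] shift [-558.2   55.5 -164.5] toolx yaw -0.012 tilt z [ 0.47  0.17 -0.86]
mug 3.2
glass 3.5
tin 4.1
mustard 2.9
box area in front of mouth [[179, 179, 179, 179, 178, 178, 178], [178, 179, 60, 39, 91, 82, 178], [179, 60, 36, 37, 36, 32, 58], [178, 179, 104, 78, 61, 134, 156], [179, 179, 50, 47, 34, 44, 87], [178, 178, 49, 57, 45, 46, 75], [178, 148, 34, 37, 58, 47, 32]]
```

The box is home, the bystanders haven't moved and the robot is clear, so I'm handing in.

```bash
python3 -c "
from h import *
print(workorder.hand_in())"
```

```text
the job is handed in; nothing more can be done
None
```

I handed the job in at about 60 s, with all four clips pressed shut as far as the images showed and the box pushed under the shelf against a firm stop at about 15 N. The hand-in gave no verdict. The bystanders looked unmoved and the arm was clear, but once inside, the box's final position and its clips could only be judged from forces and tool position.

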